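Seat the cover plate, then balance the case lid upright

TASK

Press the loose aluminium cover plate down into its recess in the instrument case until it lies level and flush with the deck all round. Then take the case's hinged lid by its pull bar, swing it up until it stands straight up at its balance point, never letting it flop over onto the deck, and finish while still holding the bar gripped between the fingers, with the lid upright and still, so that a colleague can work on the wiring. Do not disturb the other things on the case and the table.

Things in the scene. Friction and masses are not known exactly. Their poses are not given: they have to be found in the camera images.
- case: Fixed grey instrument case, 295 x 240 x 70 mm high. Origin: on the table under the lid's hinge line; z up; yaw varies. Its +x half (0 to 150 mm) is the wiring bay under the hinged lid; its -x half (to -145 mm) is a flat deck, 70 mm above the table, with a recess 84 (x) by 114 (y) mm, 6 mm deep, centred at x = -75 mm, y = 0.
- cover_mid (a point): Centre of the loose aluminium cover plate, 80 (case x) x 110 (case y) x 6 mm. It starts over its recess, 3 to 5 mm proud, slightly tilted, on two hidden push-in clips 38 mm either side of its centre along the case's y; each sinks under about 4 N and stays where pushed. Fully home its top is flush with the deck and this centre is 67 mm above the table.
- lid (a joint): Lid angle, rad: 0 = shut, level over the bay (start), held by a stop; grows as the free edge rises; 1.571 = straight up, its balance point; beyond that it falls towards the cover plate. The hinge is nearly frictionless: let go anywhere, the lid falls one way or the other. Grey slotted plate 137 x 230 x 6 mm, with its bar about 0.35 kg (varies).
- hinge_mid (a point): Middle of the lid's hinge line, 78 mm above the table; the hinge line runs along the case's y.
- lid_bar (a point): Lid's pull bar: round steel, 10 mm thick, parallel to the hinge line and 185 mm from it, on two arms. This point: its middle. 100 mm clear between the arms, 34 mm clear between bar and lid edge, nothing beneath. Lid shut: at case x = +185 mm, 78 mm above the table; lid upright: on top, 263 mm above the table. It can turn between fingers that pinch it.
- screw_tin: Bystander: round steel tin with a white cap, 34 mm across and 24 mm high, standing on the case's deck beside the cover (origin: underside centre). Leave alone.
- toy_block: Bystander: green toy block 22 mm, on the case's deck on the other side of the cover (origin: underside centre). Leave alone.
- screwdriver: Bystander: screwdriver 200 mm long lying on the table (origin: on its axis). Leave alone.
- pliers: Bystander: pliers lying on the table (origin: at the pivot, on the table). Leave alone.
- toy_phone: Bystander: green toy telephone handset lying on the table (origin: underside centre). Leave alone.
- microphone: Bystander: black microphone lying on the table (origin: at its head, on the table). Leave alone.
- toy_half: Bystander: red open half of a toy's housing, 130 x 170 x 30 mm (origin: underside centre). Leave alone.
- parts_cup: Bystander: blue plastic cup, 72 mm across, 80 mm high (origin: underside centre). Leave alone.
Mind the look-alikes: they are no part of the job. What is shaped like the part that bears cover_mid but pink or turquoise is not meant.

How it is judged:
By the outcome, as a careful person would: the job done as asked, in the order asked, and still so for the second after the job is handed in, while the arm keeps its last pose, push and grip.
It also fails if it takes over 58 s, if anything falls off the work surface, if the arm or the gripper's body presses on something with over 40 N, if the wrist force passes 120 N, or if a joint passes its speed limit or range.

ROBOT

A 7-joint arm with a two-finger parallel gripper is mounted at the origin on the work surface. World frame = base frame: x ahead of the robot, y to its left, z up, the work surface at z = 0. Lengths are in mm, angles in degrees, forces in N, time in s.
With the tool pointing down it reaches from about 425 to 1025 mm from the base axis. Payload 9.4 kg.
Tool frame: the origin (TCP) lies midway between the tips of the shut fingers; the grasp point (between the pads) lies behind it (env.grip_depth is the z of the grasp point in the tool frame, in mm); z points along the fingers, y is the line along which they close (so a half turn about z gives the same grasp; the last joint's range is limited). The gripper opens to 93 mm and grips with 3 to 60 N. Pads are 15 mm wide; open, the fingers measure 128 mm over their backs; the gripper's body (75 mm by 188 mm) begins 65 mm behind the grasp point.
Start: joints at [63.444, 34.337, -0.143, 91.639, 0.103, 54.024, -4.572], TCP at [273.48, -671.441, 218.618] pointing down, gripper open.
Joint ranges: [-147.43, 147.43], [-19.82, 112.94], [-74.19, 73.91], [6.32, 146.72], [-59.91, 239.91], [6.04, 106.73], [-150.56, 150.56]. Speed limits (degrees/s): [127.2, 127.2, 172.46, 172.46, 180, 180, 180].

INTERFACE

Orientations are given as a 3x3 rotation matrix whose columns are the frame's x, y, z axes.
In Python, from bench import env gives the robot as it stands.
- The arm moves only by the tool drive_tool, never from a script. Its argument "increments" is text: rows parted by semicolons, each of 5 numbers parted by spaces: the finger opening in mm, from 0 to 93, then the shift along the tool's x, y, z in mm, then the turn about the tool's z in degrees. A call has 1 to 12 rows; each row is the pose to reach, as a shift and turn from the pose commanded when the call began, along the tool's axes at that moment; what a row does not reach only later rows make up. A row lasts 1/12 s, in which the tool goes at most 41.7 mm and 7.16 degrees, less where a joint would pass 70% of its speed; a pose out of reach is approached as far as the arm can. A call with a gripper value outside its range is refused whole. The fingers move at their own pace and stop on an object; "force" is the grip in N (left out, the last holds). Time passes only in rows, so rows that repeat a pose let the fingers close. It gives the time, the measured TCP pose, the force, the opening and the grip force at its end, in the units of the state.
- env.state(): the state, without advancing time (a new reading comes with each control period).
- env.capture(name): name is "side" or "top" or "wrist"; returns (picture, depth): 400x640x3 uint8, red, green, blue; 400x640 float32, mm along the optical axis (not along the pixel's ray), 0 where there is no reading.
- env.get_calibration(name): a dict with "K" (3x3 intrinsics, pixels), "extrinsics" (4x4, takes a point from world to camera coordinates). Camera axes: x right, y up, looking along -z (the intrinsics and any distortion apply to the point x, -y, -z); pixel columns grow to the right and rows downward; lengths in mm; the calibration is good to about 2 mm. A picture is of the moment at which its call begins: read the wrist's pose just before it. get_calibration takes no time and is no camera call; for the wrist camera it gives the pose at the moment of the call.
- env.hand_in(): hands the job in; it is judged then, once.
The state is a dict: "time": time; "joint_pos": joint angles; "joint_velocities": joint speeds; "effort": joint torques, N m; "tcp_pos": TCP position; "ee_rot": TCP orientation; "contact_force": force on the tool from outside, world axes, zero at the start; "ft_torque": the same for the moment, N m; "opening": opening from 0.0 (shut) to 1.0 (fully open); "grip_force": force on a finger pad.
Only numpy, scipy, OpenCV 4.12 (cv2) and the standard library are available. Lean on these libraries where they do the work, as an engineer would, in place of code of your own. Each camera call takes 0.05 s, during which the arm holds its last target. There are 200 camera calls.

## Working session

There is one attempt and no reset: what is moved stays moved. The work goes in short steps, Python scripts to look and compute and a tool call to move; the robot and the scene stay as the last step left them, time stands still between calls to the robot, and variables do not carry over. Pictures are saved under pics/ and viewed, at most 10 in all, crops included, and the job is handed in when it is done.

Besides the shell and the picture viewer there is one more tool, called after "Call:" by a JSON object that holds its "fn" and its "kwargs", one argument or row to a line. drive_tool: Moves the arm, as the interface text tells. Its arguments: {"type":"object","properties":{"increments":{"type":"string"},"force":{"type":"number"}},"required":["increments"]}

```bash
mkdir -p pics; ls; python3 - <<'E'
from bench import env
import cv2,numpy as np
s=env.state();print(s,env.grip_depth)
for n in("side","top"):
    p,d=env.capture(n);cv2.imwrite(f"pics/{n}0.png",p[:,:,::-1]);np.save(f"pics/{n}0.npy",d)
    c=env.get_calibration(n);print(n,c);np.savez(f"pics/{n}0c.npz",K=c["K"],E=c["extrinsics"])
E
```

```text
pics
{'time': 0.0, 'joint_pos': array([63.4446431 , 34.38626148, -0.14576629, 91.67958709,  0.10292728,
       54.02291118, -4.57082009]), 'joint_velocities': array([-0.10487956,  0.06725709,  0.08350549,  0.00469727, -0.00972897,
       -0.03473679,  0.01911043]), 'effort': array([ 2.87431774e-06, -7.65065289e+01,  1.49706669e+00, -2.52356923e+01,
       -5.24740561e-02,  1.68457202e-02,  1.65371184e-04]), 'tcp_pos': array([ 273.28136612, -671.00984169,  217.74632641]), 'ee_rot': array([[ 9.26098379e-01,  3.77281446e-01, -7.09578645e-04],
       [ 3.77282088e-01, -9.26097369e-01,  1.37462679e-03],
       [-1.38517733e-04, -1.54075095e-03, -9.99998803e-01]]), 'contact_force': array([ 0.08673951, -0.07805412,  1.13001593]), 'ft_torque': array([0.00952024, 0.00225266, 0.02319263]), 'grip_force': 0.0, 'opening': 1.0018410898943437} -18.8
side {'K': array([[402.52919197,   0.        , 315.19301269],
       [  0.        , 402.52919197, 199.61692825],
       [  0.        ,   0.        ,   1.        ]]), 'extrinsics': array([[-8.41356808e-01, -5.40190022e-01,  1.77048609e-02,
         4.87737643e+02],
       [ 4.10257494e-01, -6.16972751e-01,  6.71590212e-01,
        -2.59175185e+02],
       [-3.51862915e-01,  5.72310549e-01,  7.40711229e-01,
        -9.51624394e+02],
       [ 0.00000000e+00,  0.00000000e+00,  0.00000000e+00,
         1.00000000e+00]])}
top {'K': array([[450.35884081,   0.        , 326.00749952],
       [  0.        , 450.35884081, 192.90672074],
       [  0.        ,   0.        ,   1.        ]]), 'extrinsics': array([[ 1.36681767e-02, -9.99865369e-01, -9.07879575e-03,
         5.60822174e+00],
       [ 9.92572688e-01,  1.24696922e-02,  1.21012254e-01,
        -5.49251618e+02],
       [-1.20882753e-01, -1.06653816e-02,  9.92609495e-01,
        -1.27057961e+03],
       [ 0.00000000e+00,  0.00000000e+00,  0.00000000e+00,
         1.00000000e+00]])}
```

View pics/top0.png

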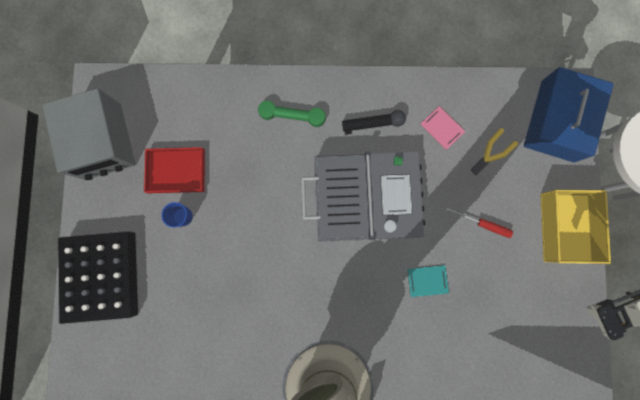

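View pics/side0.png

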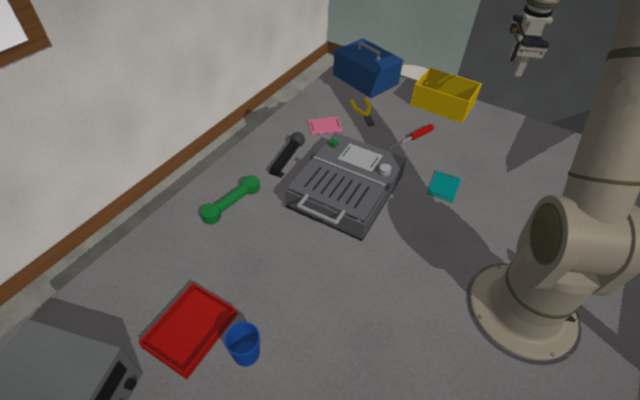

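The top view shows the case centred near (370,195), with its +x (lid) side facing image left. The pull bar is at (310,198), the white cover at (397,195), the tin at (391,226) and the block at (398,159). The side view confirms the layout.

```bash
cat > h.py <<'E'
import numpy as np,cv2
def cloud(d,K,E):
    v,u=np.mgrid[:d.shape[0],:d.shape[1]]
    P=np.stack([(u-K[0,2])/K[0,0]*d,-(v-K[1,2])/K[1,1]*d,-d],-1)
    return (P-E[:3,3])@E[:3,:3]
E
python3 - <<'E'
from h import *
for n,box in(("top",(280,140,440,250)),("side",(270,120,420,250))):
    p=cv2.imread(f"pics/{n}0.png");d=np.load(f"pics/{n}0.npy");c=np.load(f"pics/{n}0c.npz")
    W=cloud(d,c["K"],c["E"]);x0,y0,x1,y1=box
    m=np.zeros(d.shape,bool);m[y0:y1,x0:x1]=1;m&=d>0
    # table height, case outline (z>45)
    print(n,"table z",np.median(W[m&(W[...,2]<20)][:,2]))
    b=m&(W[...,2]>55)&(W[...,2]<100)
    lab,L,st,ce=cv2.connectedComponentsWithStats(b.astype(np.uint8))
    for i in range(1,lab):
        if st[i,4]<15: continue
        Q=W[L==i]; print("comp",st[i],Q[:,2].min(),np.median(Q[:,2]),Q[:,2].max(),cv2.minAreaRect(Q[:,:2].astype(np.float32)))
    w=m&(p.min(2)>135)
    lab,L,st,ce=cv2.connectedComponentsWithStats(w.astype(np.uint8))
    for i in range(1,lab):
        if st[i,4]<25: continue
        Q=W[L==i]; print("white",st[i],np.median(Q,0),cv2.minAreaRect(Q[:,:2].astype(np.float32)))
    if n=="top":
        for y in(175,198,220): print([tuple(W[y,x].round().astype(int)) for x in range(300,424,4)])
E
```

```text
top table z 0.7193391988796642
comp [ 302  151  123   90 9147] 55.14798383262872 78.26692712910075 99.22418449212732 ((539.67236328125, -91.70475769042969), (246.44308471679688, 342.7525939941406), 1.8473119735717773)
white [367 156   6  79 118] [ 536.10706893 -107.74229214   82.21081936] ((539.8327026367188, -108.47166442871094), (218.569580078125, 4.175487041473389), 2.969710350036621)
white [ 381  175   31   40 1071] [ 543.0462297  -183.32159522   75.36410936] ((543.217529296875, -184.07562255859375), (110.32472229003906, 80.07207489013672), 3.286224365234375)
white [301 177  19  43 224] [533.32566804  73.45223856  81.6648607 ] ((533.7109375, 60.261138916015625), (123.73895263671875, 54.116539001464844), 2.398013114929199)
white [384 220  12  13 115] [ 452.72167136 -163.53570425   94.42203149] ((453.3661804199219, -163.92123413085938), (30.81603240966797, 29.22794532775879), 29.880878448486328)
[(np.int64(606), np.int64(91), np.int64(2)), (np.int64(606), np.int64(79), np.int64(4)), (np.int64(606), np.int64(68), np.int64(2)), (np.int64(607), np.int64(56), np.int64(-1)), (np.int64(5
[... 3956 characters left out ...]
int64(471), np.int64(-228), np.int64(72)), (np.int64(472), np.int64(-239), np.int64(70)), (np.int64(472), np.int64(-250), np.int64(73))]
side table z 2.426251621684692
comp [ 285  132  122   97 6672] 55.04034451768822 81.36106542602428 99.59331345767968 ((535.517578125, -86.94972229003906), (244.95147705078125, 340.2823181152344), 2.583813428878784)
white [339 144  43  27 535] [ 539.65200673 -181.31800718   76.98926901] ((541.2298583984375, -183.7908172607422), (107.11222076416016, 81.68534088134766), 3.609877824783325)
white [381 164  10   7  54] [ 451.70413061 -162.11689165   96.15004132] ((451.3192138671875, -162.9595184326172), (25.96027374267578, 29.050392150878906), 24.944692611694336)
```

```bash
python3 - <<'E'
import cv2
p=cv2.imread("pics/top0.png")[140:250,290:435]
cv2.imwrite("pics/crop.png",cv2.resize(p,None,fx=5,fy=5,interpolation=cv2.INTER_CUBIC))
E
```

```text
(no output)
```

View pics/crop.png

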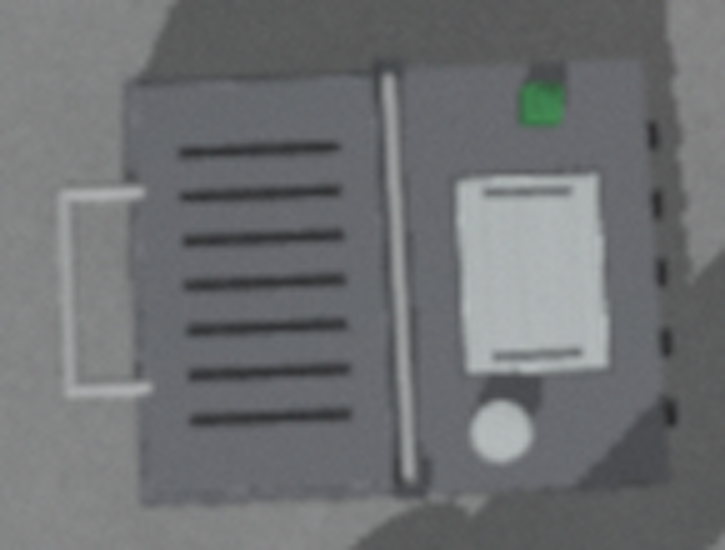

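Estimates in world coordinates: cover centre (542.5,-184), hinge (539,-109), bar middle (529.5,75.5,78), and case y axis at about 3° to world x. Next I'll move above the far clip with the fingers shut and the tool y axis turned along case x.

Call:
{"fn": "drive_tool", "kwargs": {
  "increments": "0 14 -10 0 0; 0 33 -24 0 2; 0 61 -44 0 5; 0 89 -64 0 8; 0 117 -84 0 11; 0 145 -104 0 14; 0 173 -124 0 17; 0 201 -144 0 19.2; 0 229 -164 0 19.2; 0 252 -181 0 19.2; 0 266 -191 0 19.2; 0 270 -194 0 19.2",
  "force": 20
}}

```text
time: 1.1
tcp_pos: [452.7, -385.4, 218.5]
ee_rot: [[0.998, 0.057, 0.001], [0.057, -0.998, 0.002], [0.001, -0.002, -1.0]]
contact_force: [-0.6, 0.1, 0.1]
opening: 0.186
grip_force: 0.0
```

Call:
{"fn": "drive_tool", "kwargs": {
  "increments": "0 10 -14 0 0; 0 26 -37 0 0; 0 46 -65 0 0; 0 66 -93 0 0; 0 86 -121 0 0; 0 106 -149 0 0; 0 123 -173 0 0; 0 135 -190 0 0; 0 141 -199 0 0; 0 142 -200 0 0; 0 142 -200 20 0; 0 142 -200 40 0"
}}

```text
time: 2.1
tcp_pos: [581.6, -185.0, 179.2]
ee_rot: [[0.999, 0.05, 0.002], [0.05, -0.999, -0.002], [0.002, 0.002, -1.0]]
contact_force: [-0.4, -0.7, -0.7]
opening: 0.007
grip_force: 0.0
```

```bash
python3 - <<'E'
from bench import env
import cv2,numpy as np
s=env.state();print(s['tcp_pos'],s['ee_rot'],s['contact_force'],s['time'],s['joint_pos'])
n="wrist";c=env.get_calibration(n)
p,d=env.capture(n);cv2.imwrite(f"pics/w1.png",p[:,:,::-1]);np.save(f"pics/w1.npy",d)
np.savez(f"pics/w1c.npz",K=c["K"],E=c["extrinsics"]);print(env.state()['tcp_pos'])
E
```

```text
[ 581.58384105 -185.01056714  179.1585059 ] [[ 0.99875371  0.04986651  0.00208605]
 [ 0.04986997 -0.99875438 -0.0016375 ]
 [ 0.00200179  0.00173949 -0.99999648]] [-0.4095887  -0.71183622 -0.70429295] 2.1 [  9.9590391   29.01746769   3.38738948 109.62223373  -2.39129637
  41.28999838 -72.42618103]
[ 579.21376297 -184.50399717  174.83274567]
```

View pics/w1.png

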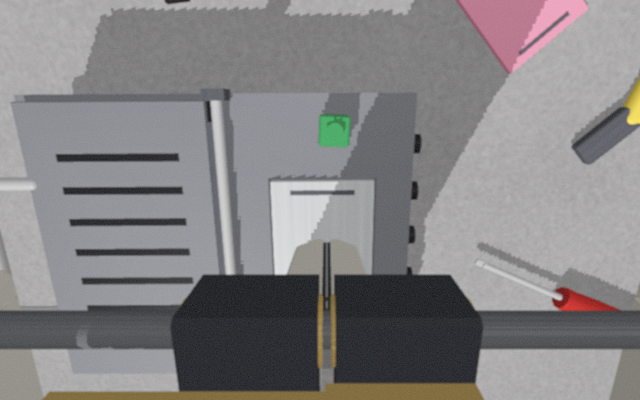

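The wrist view shows the cover's far edge at v≈180, u 270–375, with the deck around it and the hinge at u≈220. I'll measure heights and edges from its depth.

```bash
cat > m.py <<'E'
from h import *
import sys
def W_(n):
    d=np.load(f"pics/{n}.npy");c=np.load(f"pics/{n}c.npz");W=cloud(d,c["K"],c["E"]);W[d<=0]=np.nan;return W
def reg(W,x0,y0,x1,y1):
    Q=W[y0:y1,x0:x1].reshape(-1,3);Q=Q[~np.isnan(Q[:,0])];return Q
def plane(Q):
    m=np.median(Q,0);a,r,_,_=np.linalg.lstsq(np.c_[Q[:,:2]-m[:2],np.ones(len(Q))],Q[:,2],rcond=None);return m.round(1),a.round(4),(Q[:,2]-np.c_[Q[:,:2]-m[:2],np.ones(len(Q))]@a).std().round(2)
E
python3 - <<'E'
from m import *
W=W_("w1")
print("deckL",plane(reg(W,245,110,310,172)));print("deckR",plane(reg(W,382,180,402,260)));print("deckLl",plane(reg(W,240,185,262,260)))
print("cover",plane(reg(W,278,196,365,238)));print("table",plane(reg(W,430,220,470,300)))
for uv in((270,180),(375,180),(325,180),(272,230),(374,230),(218,100),(232,270),(217,150),(415,95),(334,131)): print(uv,W[uv[1],uv[0]].round(1))
E
```

```text
deckL (array([ 625.5, -145.2,   70. ]), array([ 3.00000e-04, -1.20000e-03,  6.99489e+01]), np.float64(0.69))
deckR (array([ 567. , -237.9,   70.1]), array([-4.00000e-04, -5.00000e-04,  7.00855e+01]), np.float64(0.69))
deckLl (array([ 559.3, -124.6,   70. ]), array([ 0.00000e+00, -5.60000e-03,  6.99842e+01]), np.float64(0.68))
cover (array([ 568.3, -181. ,   74.7]), array([-2.80000e-03, -8.00000e-04,  7.46822e+01]), np.float64(0.66))
table (array([ 5.252e+02, -3.100e+02,  4.000e-01]), array([ 0.3644,  2.0336, 22.4281]), np.float64(27.48))
(270, 180) [ 593.4 -139.2   63.9]
(375, 180) [ 597.7 -222.5   65.6]
(325, 180) [ 597.2 -182.9   72.1]
(272, 230) [ 551.  -141.1   63.4]
(374, 230) [ 557.1 -224.6   69.2]
(218, 100) [ 653.1 -106.    85.4]
(232, 270) [ 521.8 -111.7   80.7]
(217, 150) [ 618.1 -103.6   83.5]
(415, 95) [ 663.4 -245.7   70.3]
(334, 131) [ 636.5 -187.2   94.2]
```

Call:
{"fn": "drive_tool", "kwargs": {
  "increments": "0 0 0 15 0; 0 0 0 35 0; 0 0 0 55 0; 0 0 0 72 0; 0 0 0 85 0; 0 0 0 93 0; 0 0 0 97 0; 0 0 0 98 0; 0 0 0 98 0; 0 0 0 98 0; 0 0 0 98 0; 0 0 0 98 0"
}}

```text
time: 3.15
tcp_pos: [582.1, -182.9, 81.3]
ee_rot: [[0.999, 0.052, 0.001], [0.052, -0.999, -0.0], [0.001, 0.0, -1.0]]
contact_force: [-0.2, 0.0, 0.2]
opening: 0.006
grip_force: 0.0
```

Call:
{"fn": "drive_tool", "kwargs": {
  "increments": "0 0 0 2 0; 0 0 0 4 0; 0 0 0 5 0; 0 0 0 6 0; 0 0 0 7 0; 0 0 0 8 0; 0 0 0 9 0; 0 0 0 10 0; 0 0 0 10.5 0; 0 0 0 10.5 0; 0 0 0 10.5 0"
}}

```text
time: 4.07
tcp_pos: [582.0, -182.8, 71.1]
ee_rot: [[0.999, 0.052, 0.001], [0.052, -0.999, 0.0], [0.001, 0.0, -1.0]]
contact_force: [-3.1, 0.7, 14.1]
opening: 0.007
grip_force: 6.9
```

Call:
{"fn": "drive_tool", "kwargs": {
  "increments": "0 0 0 0.5 0; 0 0 0 1 0; 0 0 0 1 0; 0 0 0 1 0"
}}

```text
time: 4.4
tcp_pos: [581.8, -182.8, 70.5]
ee_rot: [[0.999, 0.052, 0.001], [0.052, -0.999, 0.0], [0.001, -0.0, -1.0]]
contact_force: [-4.5, 3.0, 18.7]
opening: 0.004
grip_force: 9.5
```

Call:
{"fn": "drive_tool", "kwargs": {
  "increments": "0 0 0 -6 0; 0 0 0 -14 0; 0 -10 0 -16 0; 0 -28 0 -16 0; 0 -48 0 -16 0; 0 -66 0 -16 0; 0 -75 0 -16 0; 0 -77 0 -14 0; 0 -77 0 -10 0; 0 -77 0 -8 0; 0 -77 0 -8 0; 0 -77 0 -8 0"
}}

```text
time: 5.4
tcp_pos: [505.7, -186.6, 76.7]
ee_rot: [[0.999, 0.052, 0.0], [0.052, -0.999, 0.0], [0.0, -0.0, -1.0]]
contact_force: [0.1, 0.3, 0.2]
opening: 0.002
grip_force: 0.0
```

Call:
{"fn": "drive_tool", "kwargs": {
  "increments": "0 0 0 2 0; 0 0 0 3 0; 0 0 0 4 0; 0 0 0 5 0; 0 0 0 6 0; 0 0 0 7 0; 0 0 0 7.5 0; 0 0 0 8 0; 0 0 0 8 0; 0 0 0 8 0"
}}

```text
time: 6.23
tcp_pos: [504.9, -186.8, 70.3]
ee_rot: [[0.999, 0.052, 0.001], [0.052, -0.999, -0.0], [0.001, 0.0, -1.0]]
contact_force: [-3.7, 1.4, 17.5]
opening: 0.005
grip_force: 9.0
```

Call:
{"fn": "drive_tool", "kwargs": {
  "increments": "0 0 0 -8 0; 0 0 0 -25 0; 0 0 0 -50 0; 0 0 0 -75 0; 0 -5 0 -95 0; 0 -20 0 -105 0; 0 -40 0 -110 0; 0 -53 0 -110 0; 0 -60 0 -110 0; 0 -60 0 -110 0; 0 -60 0 -110 0; 0 -60 0 -110 0"
}}

```text
time: 7.23
tcp_pos: [445.9, -189.8, 178.7]
ee_rot: [[0.999, 0.052, 0.0], [0.052, -0.999, 0.0], [0.0, -0.0, -1.0]]
contact_force: [0.2, 0.6, -0.2]
opening: 0.005
grip_force: 0.0
```

```bash
python3 - <<'E'
from bench import env
import cv2,numpy as np
n="wrist";c=env.get_calibration(n);print(env.state()['tcp_pos'])
p,d=env.capture(n);cv2.imwrite(f"pics/w2.png",p[:,:,::-1]);np.save(f"pics/w2.npy",d)
np.savez(f"pics/w2c.npz",K=c["K"],E=c["extrinsics"])
E
```

```text
[ 445.89033597 -189.84546404  178.74638271]
```

View pics/w2.png

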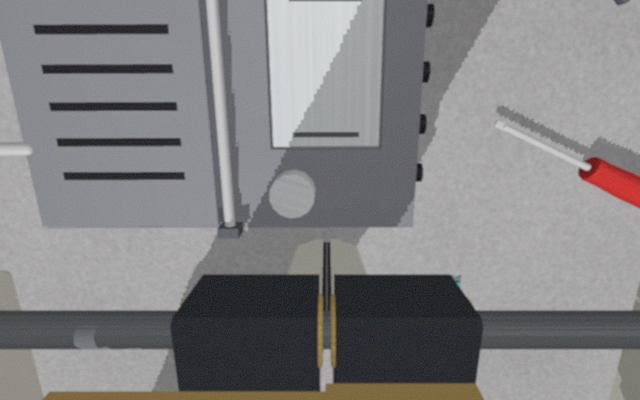

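The view shows the cover lying in its recess at u 268–383, v 0–148, with the tin undisturbed. I'll check the heights.

```bash
python3 - <<'E'
from m import *
W=W_("w2")
print("deckL",plane(reg(W,240,5,258,140)));print("deckR",plane(reg(W,392,5,412,140)));print("deckB",plane(reg(W,325,158,400,215)))
for n,b in(("all",(280,4,372,140)),("near",(280,110,372,142)),("far",(280,4,372,30)),("L",(275,4,300,140)),("R",(350,4,375,140))): print(n,plane(reg(W,*b)))
print("hinge",[W[v,u].round(1) for u,v in((213,20),(222,120),(229,205))])
E
```

```text
deckL (array([ 537.4, -128.7,   69.9]), array([-2.00000e-04, -1.32000e-02,  6.99315e+01]), np.float64(0.71))
deckR (array([ 542.9, -238.5,   70. ]), array([-7.00000e-04,  3.60000e-03,  6.99811e+01]), np.float64(0.73))
deckB (array([ 457.6, -216.7,   70. ]), array([ 1.40000e-03, -5.00000e-04,  7.00132e+01]), np.float64(0.69))
all (array([ 540.5, -184. ,   70. ]), array([-4.00000e-04, -2.00000e-04,  7.00006e+01]), np.float64(0.73))
near (array([ 502.5, -185.8,   70. ]), array([-1.10000e-03, -5.00000e-04,  7.00226e+01]), np.float64(0.71))
far (array([ 576.4, -182.2,   70. ]), array([-8.90000e-03, -7.00000e-04,  6.99989e+01]), np.float64(0.73))
L (array([ 539.1, -156.3,   70. ]), array([-3.00000e-04, -4.90000e-03,  6.99887e+01]), np.float64(0.72))
R (array([ 542. , -210.1,   70. ]), array([-6.00000e-04,  3.70000e-03,  7.00085e+01]), np.float64(0.72))
hinge [array([ 567.9, -108.1,   82.7]), array([ 503.4, -111.8,   81. ]), array([ 440.4, -115.5,   81.3])]
```

The cover is flush at 70.0 mm all round. Next I'll move near the bar and measure it.

Call:
{"fn": "drive_tool", "kwargs": {
  "increments": "22 2 -12 0 0; 22 5 -35 0 0; 22 9 -65 0 0; 22 14 -95 0 0; 22 18 -125 0 0; 22 22 -155 0 0; 22 26 -185 0 0; 22 30 -215 0 0; 22 35 -242 0 0; 22 37 -258 0 0; 22 38 -266 0 0; 22 38 -266 0 0"
}}

```text
time: 8.28
tcp_pos: [469.6, 79.7, 178.7]
ee_rot: [[0.998, 0.055, -0.0], [0.055, -0.998, 0.0], [-0.0, -0.0, -1.0]]
contact_force: [0.5, -0.3, -1.0]
opening: 0.239
grip_force: 0.0
```

Call:
{"fn": "drive_tool", "kwargs": {
  "increments": "22 0 0 0 0; 22 0 0 0 0; 22 0 0 0 0"
}}

```text
time: 8.53
tcp_pos: [469.1, 76.2, 179.1]
ee_rot: [[0.999, 0.05, -0.0], [0.05, -0.999, -0.0], [-0.0, 0.0, -1.0]]
contact_force: [-0.3, 0.2, -0.1]
opening: 0.238
grip_force: 0.0
```

```bash
python3 - <<'E'
from bench import env
import cv2,numpy as np
n="wrist";c=env.get_calibration(n);s=env.state();print(s['tcp_pos'],s['opening']*93)
p,d=env.capture(n);cv2.imwrite(f"pics/w3.png",p[:,:,::-1]);np.save(f"pics/w3.npy",d)
np.savez(f"pics/w3c.npz",K=c["K"],E=c["extrinsics"])
from m import *
W=W_("w3");R=s['ee_rot'];ex=np.array([-.052,.9986,0]);ey=np.array([-.9986,-.052,0]);h=np.array([539,-109,0])
C=np.stack([(W-h)@ex,(W-h)@ey,W[...,2]],-1)
m=(C[...,2]>70)&(C[...,2]<95)&(C[...,0]>165)&(C[...,0]<200)
v,u=np.where(m);Q=C[m];print(len(Q),Q.min(0),Q.max(0))
k=(abs(Q[:,1])<70)
for a in range(-70,70,10):
    q=Q[(Q[:,1]>=a)&(Q[:,1]<a+10)]
    if len(q)>4: print(a,len(q),q[:,0].min().round(1),np.median(q[:,0]).round(1),q[:,0].max().round(1),np.percentile(q[:,2],90).round(1))
m2=(C[...,2]>76)&(C[...,0]>100)&(C[...,0]<160)&(abs(C[...,1])<45);print("lid edge",np.percentile(C[m2][:,0],[98,99.5]))
E
```

```text
[469.1420753   76.24508918 179.05483644] 22.148492024166924
2992 [165.03004327 -58.11348158  77.15835983] [190.35682924  60.88728554  84.99722276]
-60 459 165.1 177.5 190.3 83.4
-50 309 165.0 183.5 190.3 83.3
-40 224 180.6 185.6 190.4 83.4
-30 208 180.6 185.2 189.7 83.5
-20 209 180.5 185.6 189.8 83.5
-10 196 180.5 185.2 189.8 83.5
0 201 180.4 185.6 189.9 83.4
10 191 180.4 184.9 189.9 83.3
20 193 180.3 185.6 190.0 83.3
30 184 180.2 185.6 190.0 83.3
40 183 180.2 185.6 190.1 83.2
50 405 165.1 177.4 190.1 83.5
60 30 165.0 176.1 187.1 81.8
lid edge [159.43435145 159.83252798]
```

View pics/w3.png

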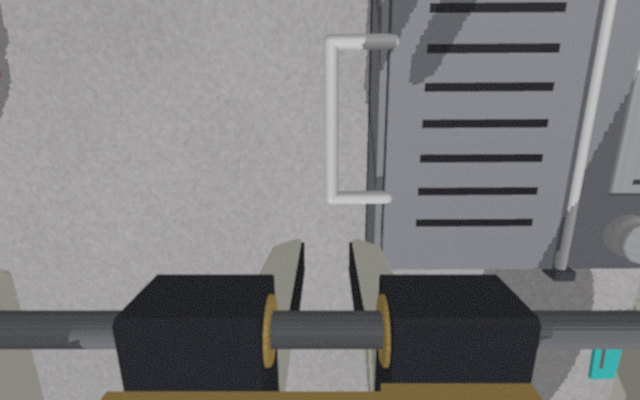

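The bar is at case x = 185.2, z = 78.3, which puts its world centre at (529.4,75.9). I'll move over it.

Call:
{"fn": "drive_tool", "kwargs": {
  "increments": "22 8 0.5 0 0; 22 22 1 0 0; 22 38 2 10 0; 22 52 3 25 0; 22 59 3 42 0; 22 60 3 58 0; 22 60 3 70 0; 22 60 3 77 0; 22 60 3 79 0; 22 60 3 79 0; 22 60 3 79 0; 22 60 3 79 0"
}}

```text
time: 9.58
tcp_pos: [529.7, 77.8, 100.8]
ee_rot: [[0.999, 0.052, 0.001], [0.052, -0.999, 0.0], [0.001, -0.0, -1.0]]
contact_force: [-0.5, 0.4, 0.2]
opening: 0.241
grip_force: 0.0
```

Call:
{"fn": "drive_tool", "kwargs": {
  "increments": "22 0 1 4 0; 22 0 1.3 12 0; 22 0 1.3 20 0; 22 0 1.3 28 0; 22 0 1.3 34 0; 22 0 1.3 38 0; 22 0 1.3 39.5 0; 22 0 1.3 39.5 0; 22 0 1.3 39.5 0; 22 0 1.3 39.5 0"
}}

```text
time: 10.42
tcp_pos: [529.5, 76.5, 60.8]
ee_rot: [[0.999, 0.052, 0.0], [0.052, -0.999, 0.0], [0.0, -0.0, -1.0]]
contact_force: [0.0, 0.4, 1.4]
opening: 0.239
grip_force: 0.0
```

Call:
{"fn": "drive_tool", "kwargs": {
  "increments": "18 0 0 0 0; 14 0 0 0 0; 10 0 0 0 0; 6 0 0 0 0; 6 0 0 0 0; 6 0 0 0 0; 6 0 0 0 0; 6 0 0 0 0",
  "force": 25
}}

```text
time: 11.08
tcp_pos: [529.5, 75.8, 60.8]
ee_rot: [[0.999, 0.051, 0.0], [0.051, -0.999, -0.001], [0.0, 0.001, -1.0]]
contact_force: [1.1, -6.0, 4.7]
opening: 0.097
grip_force: 25.0
```

Call:
{"fn": "drive_tool", "kwargs": {
  "increments": "6 0 0.2 -3 0; 6 0 0.6 -9.7 0; 6 0 1.5 -19.3 0; 6 0 2.8 -28.9 0; 6 0 4.5 -38.5 0; 6 0 6.8 -47.9 0; 6 0 9.6 -57.2 0; 6 0 12.8 -66.3 0; 6 0 16.5 -75.2 0; 6 0 20.7 -84 0; 6 0 23.7 -89.7 0; 6 0 25.3 -92.5 0"
}}

```text
time: 12.08
tcp_pos: [530.7, 49.5, 154.1]
ee_rot: [[0.999, 0.05, 0.001], [0.05, -0.999, -0.001], [0.001, 0.001, -1.0]]
contact_force: [3.2, -8.4, -8.3]
opening: 0.097
grip_force: 25.0
```

Call:
{"fn": "drive_tool", "kwargs": {
  "increments": "6 0 1.6 -2.8 0; 6 0 5.1 -8.3 0; 6 0 10.5 -16.2 0; 6 0 16.4 -23.9 0; 6 0 22.7 -31.3 0; 6 0 29.4 -38.3 0; 6 0 36.4 -45 0; 6 0 43.8 -51.3 0; 6 0 51.5 -57.2 0; 6 0 59.5 -62.7 0; 6 0 64.9 -66.1 0; 6 0 67.7 -67.7 0"
}}

```text
time: 13.08
tcp_pos: [534.2, -16.7, 221.5]
ee_rot: [[0.999, 0.051, 0.001], [0.051, -0.999, 0.0], [0.001, -0.0, -1.0]]
contact_force: [1.4, -2.1, -4.0]
opening: 0.096
grip_force: 25.0
```

Call:
{"fn": "drive_tool", "kwargs": {
  "increments": "6 0 0 0 0; 6 0 0 0 0; 6 0 0 0 0; 6 0 0 0 0"
}}

```text
time: 13.42
tcp_pos: [534.1, -15.5, 220.7]
ee_rot: [[0.999, 0.053, -0.0], [0.053, -0.999, 0.001], [-0.0, -0.001, -1.0]]
contact_force: [1.7, -0.1, -1.1]
opening: 0.097
grip_force: 25.0
```

Call:
{"fn": "drive_tool", "kwargs": {
  "increments": "6 0 2.8 -1.6 0; 6 0 8.5 -4.6 0; 6 0 17.3 -8.8 0; 6 0 26.2 -12.5 0; 6 0 35.3 -15.7 0; 6 0 44.6 -18.5 0; 6 0 54 -20.7 0; 6 0 63.6 -22.5 0; 6 0 73 -23.7 0; 6 0 81 -24.4 0; 6 0 86 -24.8 0; 6 0 88 -24.8 0"
}}

```text
time: 14.42
tcp_pos: [538.6, -105.6, 245.5]
ee_rot: [[0.999, 0.05, -0.0], [0.05, -0.999, -0.0], [-0.0, 0.0, -1.0]]
contact_force: [0.6, 0.6, 2.5]
opening: 0.096
grip_force: 25.0
```

Call:
{"fn": "drive_tool", "kwargs": {
  "increments": "6 0 2 0 0; 6 0 4 0 0; 6 0 4.5 0 0; 6 0 4.5 0 0; 6 0 4.5 0 0; 6 0 4.5 0 0; 6 0 4.5 0 0; 6 0 4.5 0 0"
}}

```text
time: 15.08
tcp_pos: [538.8, -108.5, 245.5]
ee_rot: [[0.999, 0.052, -0.0], [0.052, -0.999, 0.0], [-0.0, -0.0, -1.0]]
contact_force: [0.5, 1.0, 3.3]
opening: 0.095
grip_force: 25.0
```

```bash
python3 - <<'E'
from bench import env
import cv2,numpy as np
s=env.state();print(s['tcp_pos'],s['contact_force'],s['ft_torque'],s['grip_force'],np.abs(s['joint_velocities']).max())
from m import *
for n in("side","top"):
    p,d=env.capture(n);c=env.get_calibration(n);cv2.imwrite(f"pics/{n}9.png",p[:,:,::-1]);np.save(f"pics/{n}9.npy",d);np.savez(f"pics/{n}9c.npz",K=c["K"],E=c["extrinsics"])
    W=W_(n+"9");h=np.array([539,-109,0]);C=np.stack([(W-h)@[-.052,.9986,0],(W-h)@[-.9986,-.052,0],W[...,2]],-1)
    m=(C[...,2]>95)&(C[...,2]<220)&(abs(C[...,0])<40)&(abs(C[...,1])<112)
    Q=C[m];print(n,len(Q))
    for z in range(95,220,12):
        q=Q[(Q[:,2]>=z)&(Q[:,2]<z+12)]
        if len(q)>5: print(z,len(q),np.percentile(q[:,0],[5,50,95]).round(1))
E
```

```text
[ 538.81760348 -108.52653825  245.52859746] [0.49801032 1.02301986 3.34899918] [0.43166842 0.11743584 0.03657414] 25.00305712223053 0.09912509960296324
side 2725
95 225 [0.2 2.8 5. ]
107 237 [0.9 2.9 5.3]
119 248 [0.4 3.  5.5]
131 240 [0.8 3.2 5.8]
143 261 [0.9 3.1 5.2]
155 269 [0.8 3.  5.9]
167 270 [0.9 3.4 5.8]
179 280 [0.8 3.2 5.7]
191 278 [1.1 3.4 5.7]
203 300 [1.1 3.3 5.8]
215 117 [1.2 3.4 5.5]
top 0
```

View pics/side9.png

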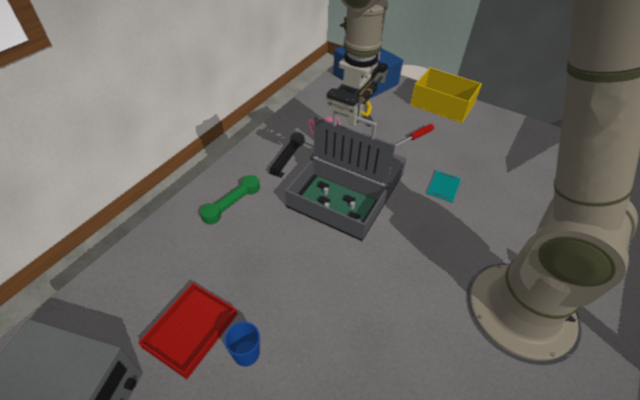

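The lid stands upright to within about 0.3° (face at case x ≈ 3 mm at all heights). It is still, and the bar is gripped.

```bash
python3 -c "
from bench import env
print(env.hand_in())"
```

```text
the job is handed in; nothing more can be done
None
```

The cover measures level and flush with the deck, the lid stands upright to within about 0.3° with its bar held at 25 N, nothing else was touched as far as the pictures show, and the job was handed in at about 15 s.

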